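Level the guide plate, then draw the plug gauge half out and hold it

ROBOT

A 6-joint arm with a two-finger parallel gripper is mounted at the origin on the work surface. World frame = base frame: x ahead of the robot, y to its left, z up, the work surface at z = 0. Lengths are in m, angles in rad, forces in N, time in s.
With the tool pointing down it reaches from about 0.275 to 0.875 m from the base axis. Payload 12.5 kg.
Tool frame: the origin (TCP) lies midway between the tips of the shut fingers; the grasp point (between the pads) lies 19 mm behind it (env.grip_depth is the distance from the TCP to the grasp point, in m); x points along the fingers, z is the direction in which the jaws open and shut, and the axes are right-handed (so a half turn about x gives the same grasp; the last joint's range is limited). The gripper opens to 85 mm and grips with 20 to 120 N. Pads are 22 mm wide; open, the fingers measure 114 mm over their backs; the gripper's body (76 mm by 85 mm) begins 54 mm behind the grasp point. The pads swing forward as they close: fully open they stand 13 mm farther back than shut.
Start: joints at [-1.36, 0.351, 1.652, -0, 1.139, -0.085], TCP at [0.16, -0.526, 0.231] pointing down, gripper open.
Joint ranges: [-2.75, 2.75], [-0.79, 2.1], [0.01, 2.65], [-1.57, 4.71], [0.07, 3.14], [-2.87, 2.87]. Speed limits (rad/s): [2.22, 2.22, 2.79, 3.14, 3.14, 3.14].

INTERFACE

Orientations are given as [roll, pitch, yaw] about the fixed x, y, z axes, in that order (R = Rz(yaw) Ry(pitch) Rx(roll)).
In Python, from workcell import env gives the robot as it stands. Calls block until the motion is done:
- env.move_pose(position, orientation): joint-space move of the TCP to a pose.
- env.servo_line(position, frame=None, speed=0.15, f_stop=None): straight line of the TCP; frame=None keeps the orientation; speed is the mean speed in m/s. With f_stop (N) it stops when the force on the tool has changed by that much, and returns True; else False.
- env.goto_joints(angles): joint-space move.
- env.set_gripper(opening, newtons=None): finger opening in m; newtons is the grip in N (None keeps the last); returns when the fingers have stopped.
- env.wait(seconds).
- env.solve_ik(position, orientation): joint angles nearest the present ones, or None.
- env.sense(): the state.
- env.read_camera(name): name is "side" or "top"; returns the picture (420x560x3 uint8, red, green, blue); there is no depth.
- env.camera_info(name): a dict with "vertical_fov" (degrees; the focal length in pixels is half the picture's height over the tangent of half this angle, whatever the lens; pixels are square), "cx", "cy" (the principal point, pixels), "k1" (the pictures are not rectified: a ray, as slopes to the right and down, at radius r is drawn at 1 + k1 r^2 times it, then the intrinsics apply), "world_from_camera" (4x4, takes a point from camera to world coordinates). Camera axes: x right, y up, looking along -z (the intrinsics and any distortion apply to the point x, -y, -z); pixel columns grow to the right and rows downward; lengths in m; the calibration is good to about 2 mm. A picture is of the moment at which its call begins. camera_info takes no time and is no camera call.
A pose or a line that the arm cannot do raises env.PlanningError and nothing moves.
- env.close_job(): hands the job in, once; it reports no verdict.
The state is a dict: "t": time; "qpos": joint angles; "joint_velocities": joint speeds; "tau": joint torques, N m; "tcp_pos": TCP position; "eef_rot": TCP orientation; "ft_force": force on the tool from outside, world axes, zero at the start; "ft_torque": the same for the moment, N m; "opening": finger opening in m.
Only numpy, scipy, OpenCV 4.12 (cv2) and the standard library are available. Lean on these libraries where they do the work, as an engineer would, in place of code of your own. Each camera call takes 0.05 s, during which the arm holds its last target. There are 200 camera calls.

TASK

The loose guide plate lying on the steel setting block is propped up at one end: press that end down until the plate sits level and flush on the block. Then take the plug gauge that stands in the block by its handle, draw it straight up 25 mm, so that it is still in its bore and does not bind, and finish while holding it there, keeping the plate flat on the block. Leave the other things on the bench alone.

Things in the scene. Friction and masses are not known exactly. Their poses are not given: they have to be found in the camera images.
- block_mid (a point): centre of the top face of the setting block, a plain steel block 150 x 90 x 52 mm (its own x, y, z) fixed on the bench; its top is 52 mm above the bench. x points along the block's long side from the bore end to the prop-pin end, z up. The block may be turned any way on the bench.
- bore (a point): centre of the mouth of the block's blind vertical bore, in the block's top face, 35 mm from the block's middle towards its -x end; bore 23.5 mm wide, 40 mm deep; axes as the block's
- plate_mid (a point): middle of the loose aluminium guide plate, 130 x 74 x 8 mm (x, y, z), half-way through its thickness, about 200 g. It lies lengthwise on the block, with a 32 mm round hole 35 mm from its middle towards -x, through which the plug gauge stands with play all round. Its -x end rests on the block, its +x end is propped 10 mm high, so that it tilts about 5 degrees. Flush on the block, this point is 4 mm above the block's top.
- press_spot (a point): point on the plate's top face right over the prop pin, 45 mm from the plate's middle towards its +x end: the place to press
- prop (a joint): how far the prop pin under the plate has been pushed down into the block, in m: 0 as it starts (standing 10 mm out of the block's top), 0.010 flush; it has no spring, gives way at about 4 N and stays where it is pushed. Once it is down the plate meets the rigid block.
- gauge_grip (a point): centre of the handle of the plug gauge, a steel rod 104 mm long, about 200 g, loose in the bore. Its lower 44 mm, the bright ground plug, is 22 mm wide; above it is a round dark ribbed handle 18 mm wide and 60 mm long. This point is on the axis, 78 mm above its lower end and 26 mm below its top. Its z is the axis, up. At the start the gauge stands on the bore's floor, and this point is 38 mm above the block's top. Let go, it drops back.
- slip: bystander: steel slip gauge 35 x 30 x 9 mm lying near the block, origin under its centre
- mount: bystander: black specimen puck 30 mm wide, 20 mm high, near the block, origin under its centre
- blank: bystander: copper disc 40 mm wide, 5 mm thick, near the block, origin under its centre
- spare: bystander: small double-ended plug gauge lying near the block, 105 mm long, 16 mm high, origin under its middle
- objective: bystander: aluminium microscope objective standing near the block, 34 mm wide, 42 mm high, origin under its centre
Not all that is in view belongs to the job. What is meant by the part that bears plate_mid is not blue or purple, and is the larger of those in its own colour.

How it is judged:
By the outcome, as a careful person would: the job done as asked, in the order asked, and still so for the second after the job is handed in, while the arm keeps its last pose, push and grip.
It also fails if it takes over 42 s, if anything falls off the work surface, if the arm or the gripper's body presses on something with over 40 N, if the wrist force passes 120 N, or if a joint passes its speed limit or range.

## Working session

There is one attempt and no reset: what is moved stays moved. The work goes in short steps, each a Python script; the robot and the scene stay as the last script left them, time stands still between calls to the robot, and variables do not carry over. Pictures are saved under pics/ and viewed, about 8 in all and at most 12, crops included, and the job is handed in when it is done.

```bash
mkdir -p pics
cat > h.py <<'E'
import numpy as np, cv2
from workcell import env
def snap(n,f):
    im=env.read_camera(n); cv2.imwrite('pics/'+f,im[:,:,::-1]); return im
def par(n):
    c=env.camera_info(n); f=210/np.tan(np.radians(c["vertical_fov"])/2)
    return c,np.array([[f,0,c["cx"]],[0,f,c["cy"]],[0,0,1.]]),np.array(c["world_from_camera"])
def und(n,px):
    c,K,T=par(n); return cv2.undistortPoints(np.array(px,float).reshape(-1,1,2),K,np.array([c["k1"],0,0,0.])).reshape(-1,2)
def ray(n,px):
    T=par(n)[2]; u=und(n,px); d=np.c_[u[:,0],-u[:,1],-np.ones(len(u))]@T[:3,:3].T
    return T[:3,3],d
def plane(n,px,z):
    o,d=ray(n,px); return o+d*((z-o[2])/d[:,2])[:,None]
def proj(n,P):
    c,K,T=par(n); p=(np.atleast_2d(P)-T[:3,3])@T[:3,:3]
    s=np.c_[p[:,0],-p[:,1]]/-p[:,2:]; s=s*(1+c["k1"]*(s**2).sum(1))[:,None]
    return s*K[0,0]+K[:2,2]
def tri(a,pa,b,pb):
    o1,d1=ray(a,[pa]);o2,d2=ray(b,[pb]);d1=d1[0];d2=d2[0]
    s=np.linalg.lstsq(np.c_[d1,-d2],o2-o1,rcond=None)[0]
    p,q=o1+s[0]*d1,o2+s[1]*d2; return (p+q)/2,np.linalg.norm(p-q)
E
python3 - <<'E'
from h import *
np.set_printoptions(precision=4,suppress=True)
a=snap('top','top0.png');b=snap('side','side0.png')
for n in('top','side'): print(env.camera_info(n))
print(env.sense())
E
```

```text
{'vertical_fov': 56.63140982709692, 'cx': 285.6027204159604, 'cy': 201.74786017131598, 'k1': 0.021086282918549554, 'world_from_camera': array([[-0.0132,  0.9986, -0.0509,  0.4509],
       [-0.9997, -0.012 ,  0.0231,  0.0449],
       [ 0.0224,  0.0512,  0.9984,  0.857 ],
       [ 0.    ,  0.    ,  0.    ,  1.    ]])}
{'vertical_fov': 43.80791176040842, 'cx': 278.4873688923539, 'cy': 204.4310077685296, 'k1': -0.19885564592135513, 'world_from_camera': array([[-0.7046,  0.3928, -0.591 , -0.1372],
       [-0.7096, -0.3826,  0.5917,  0.6795],
       [ 0.0063,  0.8363,  0.5483,  0.6967],
       [ 0.    ,  0.    ,  0.    ,  1.    ]])}
{'t': 0.1, 'qpos': array([-1.3596,  0.3512,  1.6523,  0.    ,  1.1391, -0.0846]), 'joint_velocities': array([ 0.0019, -0.0005, -0.0009, -0.0001, -0.0029,  0.0027]), 'tau': array([  0.0005, -50.6833, -29.1875,  -0.0001,   0.0027,   0.    ]), 'tcp_pos': array([ 0.1603, -0.5258,  0.2308]), 'eef_rot': array([3.0472, 1.5698, 1.7722]), 'ft_force': array([-0.0718, -0.0973, -0.079 ]), 'ft_torque': array([0.0491, 0.0015, 0.0007]), 'opening': 0.08558106298004758}
```

View pics/top0.png

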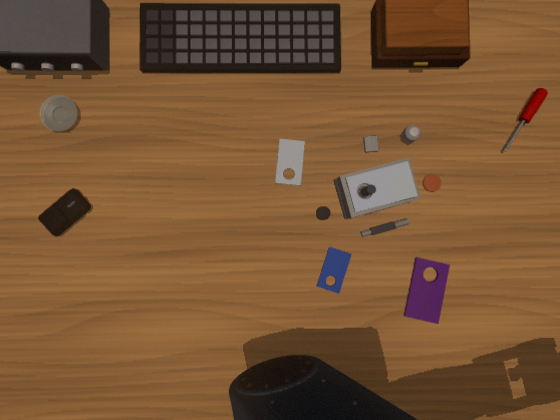

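View pics/side0.png

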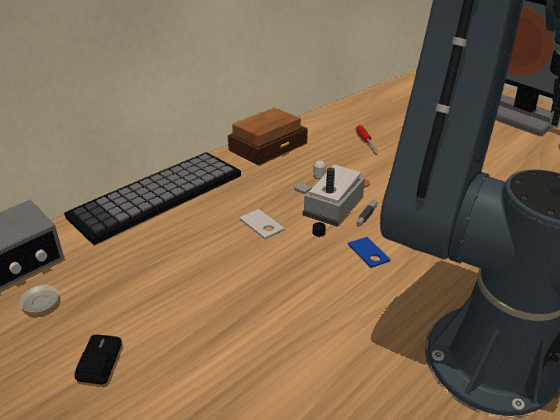

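Top view: the block with the grey plate is at about (378,188), with the gauge at (367,191) near the left end. The white, blue and purple plates are decoys. In the side view the block is at about (333,195). I'll make enlarged crops of both views.

Run:
```python
from h import *
a=cv2.imread('pics/top0.png')[140:230,320:440]; b=cv2.imread('pics/side0.png')[150:235,285:385]
a=cv2.resize(a,None,fx=6.5,fy=6.5,interpolation=cv2.INTER_CUBIC)
b=cv2.resize(b,None,fx=7,fy=7,interpolation=cv2.INTER_CUBIC)
cv2.imwrite('pics/ct.png',a);cv2.imwrite('pics/cs.png',b)
```

```text
(no output)
```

View pics/ct.png

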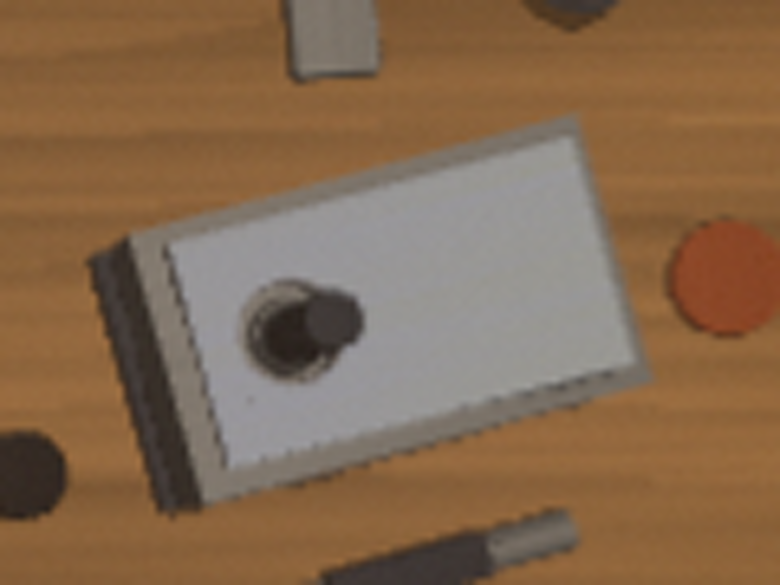

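View pics/cs.png

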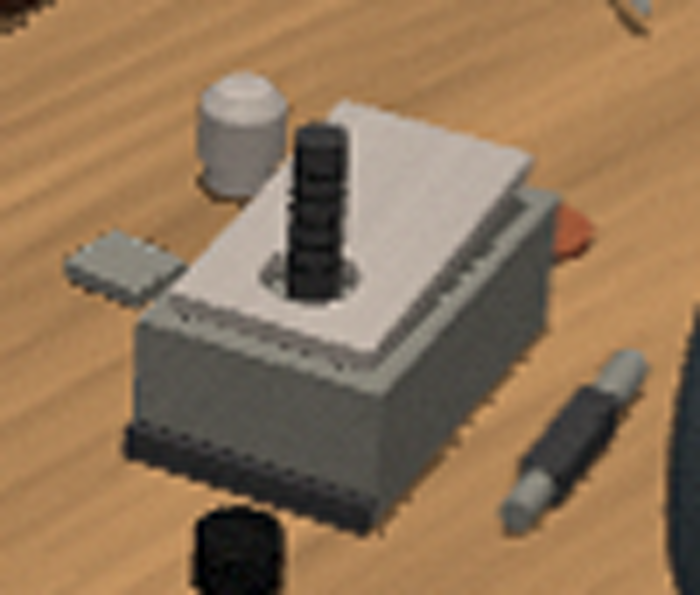

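The crops give the following. In the top crop (scale 6.5) the block corners are (130,240), (575,117), (650,380) and (203,503), the plate corners are (168,243), (575,137), (633,365) and (226,467), and the gauge top is at (335,319). In the side crop (scale 7) the block corners are (138,322), (382,390) and (557,197), the plate corners are (170,297), (345,102), (530,157) and (370,355), and the gauge top is at (322,135).

Run:
```python
from h import *
np.set_printoptions(precision=4,suppress=True)
t=lambda p:(np.array(p)+.5)/6.5-.5+[320,140]
s=lambda p:(np.array(p)+.5)/7-.5+[285,150]
def g(name,a,b):
    p,e=tri('top',t(a),'side',s(b)); print(name,p,round(e,4)); return p
B=[g('blk',a,b) for a,b in [((130,240),(138,322)),((203,503),(382,390)),((650,380),(557,197))]]
P=[g('pl',a,b) for a,b in [((168,243),(170,297)),((575,137),(345,102)),((633,365),(530,157)),((226,467),(370,355))]]
G=g('gtop',(335,319),(322,135))
c=plane('top',t([(130,240),(575,117),(650,380),(203,503)]),.052)
print(c,c.mean(0)); 
L=[np.linalg.norm(c[i]-c[i-1]) for i in range(4)];print('sides',L)
x=(c[1]+c[2]-c[0]-c[3])[:2];x/=np.linalg.norm(x);print('yaw',np.degrees(np.arctan2(x[1],x[0])),x)
m=np.mean(P,0);print('platemid top',m,'bore pred',c.mean(0)[:2]-.035*x)
print('press',m[:2]+.045*x,'gtop from top @z.116', plane('top',[t((335,319))],.116))
for i in range(4):print(np.linalg.norm(P[i]-P[i-1]))
```

```text
blk [ 0.5435 -0.0867  0.051 ] 0.0004
blk [ 0.4582 -0.1084  0.0542] 0.0016
blk [ 0.4963 -0.2529  0.0513] 0.0001
pl [ 0.5412 -0.0984  0.0567] 0.0011
pl [ 0.572  -0.2247  0.0701] 0.0003
pl [ 0.5003 -0.2401  0.071 ] 0.0006
pl [ 0.4693 -0.1151  0.0595] 0.0018
gtop [ 0.5117 -0.1367  0.1153] 0.0006
[[ 0.5432 -0.0867  0.052 ]
 [ 0.5813 -0.2309  0.052 ]
 [ 0.4963 -0.2526  0.052 ]
 [ 0.4588 -0.1083  0.052 ]] [ 0.5199 -0.1696  0.052 ]
sides [np.float64(0.0871443614593096), np.float64(0.149151011027734), np.float64(0.08771887975519033), np.float64(0.14904647857845138)]
yaw -75.30222153033246 [ 0.2537 -0.9673]
platemid top [ 0.5207 -0.1696  0.0643] bore pred [ 0.511  -0.1358]
press [ 0.5321 -0.2131] gtop from top @z.116 [[ 0.5118 -0.1363  0.116 ]]
0.0737799163931473
0.1305996026593023
0.07337203539203142
0.1293625161556889
```

Run:
```python
from h import *
np.set_printoptions(precision=4,suppress=True)
O=[0,np.pi/2,np.radians(14.7)]
env.set_gripper(0.0)
env.move_pose([.532,-.213,.16],O)
env.servo_line([.532,-.213,.085],speed=.1)
f0=env.sense()['ft_force']
for z,fs in((.0655,2.),(.054,20.)):   # touch, then press
    r=env.servo_line([.532,-.213,z],speed=.02,f_stop=fs); s=env.sense()
    print(r,s['t'],s['tcp_pos'],s['ft_force']-f0)
snap('side','side1.png')
env.servo_line([.532,-.213,.16],speed=.12)
s=env.sense();print(s['t'],s['tcp_pos'],s['ft_force'])
env.move_pose([.5115,-.136,.18],O);env.set_gripper(.085)
b=snap('side','side2.png');a=snap('top','top2.png');print(env.sense()['t'])
cs=[cv2.resize(cv2.cvtColor(x[150:235,285:385],cv2.COLOR_RGB2BGR),None,fx=4,fy=4,interpolation=cv2.INTER_CUBIC) for x in (cv2.imread('pics/side1.png')[:,:,::-1],b)]
cv2.imwrite('pics/c2.png',np.hstack(cs))
```

```text
True 4.3333 [ 0.5319 -0.2131  0.0679] [ 0.5225 -0.6857 -0.3393]
True 4.825 [ 0.5322 -0.2132  0.06  ] [-1.6272  0.577   7.2857]
5.8583 [ 0.5316 -0.2128  0.1592] [-1.6322  0.0663 -0.0917]
7.1667
```

View pics/c2.png

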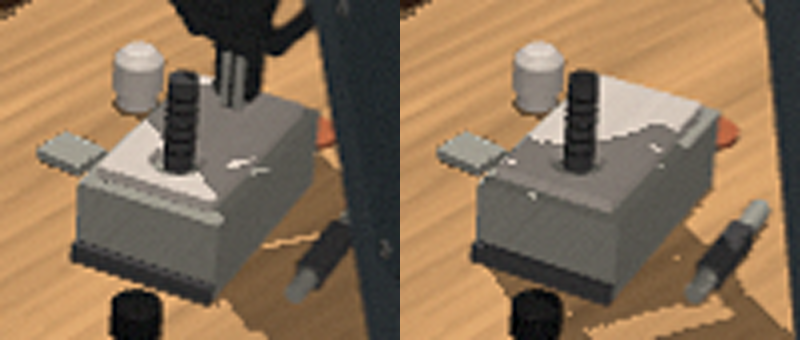

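The plate now looks flush in the side view (right-hand crop), and the gauge still stands at crop (582,120). The tip stopped at z = 0.060, as expected for a flush plate. I'll confirm with a second, firmer press, then go to the gauge and close lightly.

Run:
```python
from h import *
np.set_printoptions(precision=4,suppress=True)
O=[0,np.pi/2,np.radians(14.7)]
def st(n,f0=0):
    s=env.sense();print(n,round(s['t'],2),s['tcp_pos'],s['ft_force']-f0,s['ft_torque'],round(s['opening'],4))
env.set_gripper(0.0)
env.move_pose([.532,-.213,.10],O)
env.servo_line([.532,-.213,.066],speed=.08);env.wait(.2);f0=env.sense()['ft_force']
print(env.servo_line([.532,-.213,.0575],speed=.015,f_stop=28));st('press',f0)
env.wait(.3);st('press',f0)
env.servo_line([.532,-.213,.17],speed=.15)
env.move_pose([.5113,-.136,.18],O);env.set_gripper(.085)
env.servo_line([.5113,-.136,.071],speed=.1);env.wait(.3);st('open')
f0=env.sense()['ft_force']
env.set_gripper(0,20);env.wait(.3);st('closed',f0)
snap('side','s3.png');snap('top','t3.png')
cs=cv2.resize(cv2.imread('pics/s3.png')[140:235,285:385],None,fx=6,fy=6,interpolation=cv2.INTER_CUBIC)
cv2.imwrite('pics/c3.png',cs)
```

```text
True
press 9.71 [ 0.5321 -0.213   0.0601] [-3.1344  0.8206  6.8655] [0.1368 0.401  0.003 ] 0.0003
press 10.01 [ 0.5321 -0.213   0.0601] [-1.6839  1.6916  6.1889] [0.1049 0.3609 0.0084] -0.0001
open 13.63 [ 0.5114 -0.136   0.0712] [ 0.6617 -0.2758 -0.2652] [ 0.0852  0.0266 -0.033 ] 0.0852
closed 14.55 [ 0.5116 -0.136   0.0711] [ 4.4745  2.2455 -1.8019] [ 0.3493 -0.9443 -0.0003] 0.0172
```

View pics/c3.png

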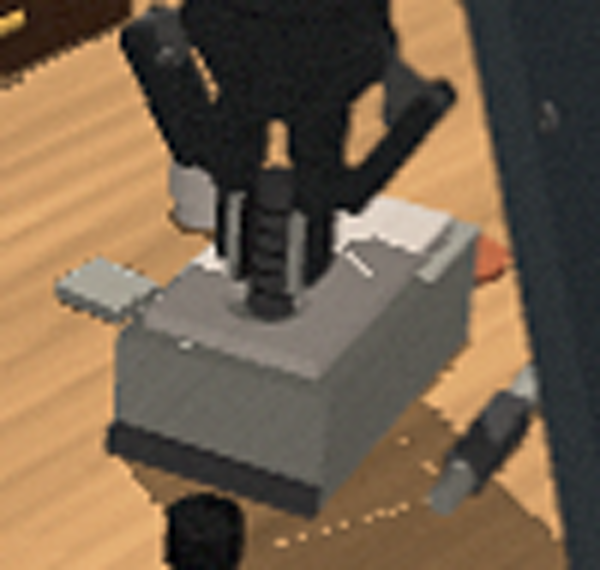

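The second press confirmed rigid contact at z = 0.0601. The handle is between the pads (crop 272,250) at an opening of 17 mm, and about 5 N of side load is left along the jaws. I'll relieve that, firm the grip, and lift slowly in steps while watching the forces.

Run:
```python
from h import *
np.set_printoptions(precision=4,suppress=True)
f0=np.array([.66,-.28,-.27]); p=np.array(env.sense()['tcp_pos']); z0=p[2]
def st(n):
    s=env.sense();f=s['ft_force']-f0;print(n,round(s['t'],2),s['tcp_pos'],f,s['ft_torque'],round(s['opening'],4));return f
def null(p,n):
    for i in range(n):
        f=st('n')
        if np.hypot(*f[:2])<1.5: break
        p[:2]+=np.clip(f[:2]*1e-4,-4e-4,4e-4); env.servo_line(p,speed=.01);env.wait(.1)
    return p
null(p,3)
env.set_gripper(0,45);null(p,3)
for dz in(.005,.012):
    p[2]=z0+dz; print(env.servo_line(p,speed=.02,f_stop=15));env.wait(.1);st('up')
    null(p,3)
```

```text
n 14.65 [ 0.5116 -0.136   0.0711] [ 5.098   2.1637 -1.9127] [ 0.363  -0.9659 -0.0223] 0.0174
n 15.0 [ 0.5118 -0.1358  0.071 ] [ 0.777  -0.0059 -0.93  ] [ 0.0126 -0.3144 -0.0327] 0.0175
n 15.22 [ 0.5119 -0.1358  0.0711] [ 0.2023  0.2638 -0.4305] [-0.0322 -0.1407 -0.0108] 0.0168
False
up 15.72 [ 0.5118 -0.1358  0.076 ] [-1.5722 -0.1199 -3.1186] [-0.0346 -0.0218  0.032 ] 0.0169
n 15.72 [ 0.5118 -0.1358  0.076 ] [-1.5722 -0.1199 -3.1186] [-0.0346 -0.0218  0.032 ] 0.0169
n 16.07 [ 0.5118 -0.1358  0.076 ] [-0.0353 -0.8192 -2.3128] [ 0.0251 -0.0777  0.039 ] 0.0168
False
up 16.67 [ 0.5118 -0.1358  0.083 ] [-0.8694  1.0601 -3.0682] [ 0.0319 -0.002  -0.0203] 0.0171
n 16.67 [ 0.5118 -0.1358  0.083 ] [-0.8694  1.0601 -3.0682] [ 0.0319 -0.002  -0.0203] 0.0171
```

Run:
```python
from h import *
np.set_printoptions(precision=4,suppress=True)
f0=np.array([.66,-.28,-.27]); p=np.array(env.sense()['tcp_pos'])
p[2]=.0961; print(env.servo_line(p,speed=.02,f_stop=15)); env.wait(.5)
for i in range(3):
    s=env.sense();print(round(s['t'],2),s['tcp_pos'],s['ft_force']-f0,s['ft_torque'],round(s['opening'],4));env.wait(.1)
snap('side','s4.png');snap('top','t4.png')
c=lambda f:cv2.resize(cv2.imread('pics/'+f)[140:235,290:380],None,fx=4.4,fy=4.4,interpolation=cv2.INTER_CUBIC)
cv2.imwrite('pics/c4.png',np.hstack([c('s3.png'),c('s4.png')]))
```

```text
False
17.97 [ 0.5118 -0.1358  0.0961] [-1.1889 -0.6902 -2.9266] [ 0.0076  0.0067 -0.0495] 0.0166
18.07 [ 0.5118 -0.1358  0.0961] [-1.1579  0.4647 -2.5782] [-0.0444 -0.0208 -0.0065] 0.017
18.17 [ 0.5118 -0.1358  0.0961] [ 0.158  -0.2785 -2.3987] [-0.0155  0.0265 -0.0159] 0.017
```

View pics/c4.png

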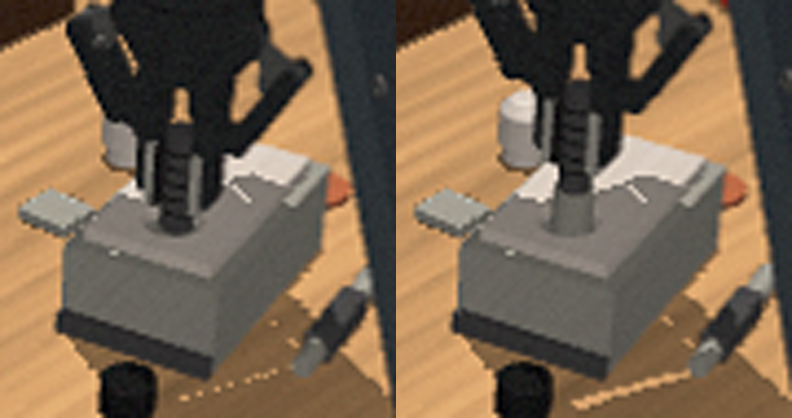

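After the lift, the bright plug shows above the flush plate. The handle top moved from crop (180,125) to (182,82), and only the gauge's weight is on the tool. I'll check that shift against the projection and hand in.

Run:
```python
from h import *
a=proj('side',[[.5118,-.1358,.116],[.5118,-.1358,.141]]);print('expected px shift',a[1]-a[0],'seen',-43/4.4)
print(env.sense()['tcp_pos'],env.sense()['t']);env.close_job()
```

```text
expected px shift [ 0.64206516 -9.69030683] seen -9.772727272727272
[ 0.5117692  -0.13581366  0.0960929 ] 18.3667
the job is handed in; nothing more can be done
```

The job is done and handed in at 18.4 s of the 42 s allowed. The plate is pressed flush, and the arm is holding the plug gauge 25 mm up, still in its bore.

- **Plate:** I pressed the propped end down with the fingers shut. The tip met rigid contact at z = 0.060 m, which is where a flush plate's top should be. A second, firmer press stopped at 0.0601 m. The last side picture shows the plate lying flat.
- **Gauge:** I gripped the handle and removed about 5 N of side load before lifting. The TCP rose 25.0 mm in a straight line, with side force under about 1.6 N, so the gauge did not bind. The vertical load settled at about 2.4 N, roughly the gauge's weight.
- **Lift check:** The handle top moved 9.8 px in the side picture, against 9.7 px expected for 25 mm, so the handle did not slip in the grip.
- **Bystanders:** The slip gauge, puck, objective, copper disc and spare plug gauge look unmoved in the side pictures.

One reading was odd: both presses stopped on their force thresholds (20 and 28 N), but the force read just afterwards was only about 7 N. No other check failed or disagreed.

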